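Shim the rocking signal generator

TASK

The signal generator rocks on the bench because its rear left foot (left as seen from the robot) is broken short. With the fingertips, push the wedge lying beside that foot thin end first under it until it is snug and bears on the foot, without jacking that corner up; then press down firmly for a moment on the rubber corner guard above that foot to check that it no longer rocks, and let go. Nothing is pinched or lifted, the generator stays where it stands, and the other things on the bench are left alone.

Things in the scene. Friction and masses are not known exactly. Their poses are not given: they have to be found in the camera images.
- generator: bench signal generator, grey case 190 (x) x 225 (y), its underside 20 and its top 92 above the bench; 1.2 to 2.0 kg. Origin at bench level under its centre; +x to its rear panel, away from the robot, +y to its left side as the robot sees it, z up. It stands level on three domed feet at x -72 y 90, x -72 y -90, x 72 y -90; about 2 N down on the rear left corner rocks it onto the broken foot
- stub_foot: the broken foot: a bare grey plastic stub, diameter 14, its end a dome of radius 7, at x 72, y 90 in the generator's frame, 22 inside the case's left side. Origin at the lowest point of the dome. It is rigid, but its length differs from run to run: it ends 5 to 10 above the bench
- corner_guard: the black rubber corner guard at the generator's rear left corner, above the broken foot, 36 (x) x 30 (y) seen from above, running down the corner. Origin at the centre of its flat top, 95 above the bench; axes as the generator's. It is to be pressed straight down with 5 to 15 N
- wedge: grey plastic wedge flat on the bench, 120 long (x), 40 wide (y), top a plain slope from 3 thick at the nose (+x end) to 18 at the upright flat heel (-x). Origin under its middle. 0.07 kg, friction 0.35. Nose 30 to 70 from the foot's axis at first, aimed at the generator's side within 0.25 rad. It slides at 0.3 N until it meets the foot; 2 to 3 N at the heel seats it, over 5 N jacks the corner or shoves the generator
- multimeter: handheld multimeter lying on its back, orange case 152 x 74 x 36, left of the generator; origin under its centre, x along its length
- solder_spool: solder spool standing on a flange, diameter 54, height 44, beside the generator's rear panel; origin under its centre
- screwdriver: screwdriver lying on the bench beyond the wedge, 170 long; origin under its centre, x from handle to tip
- cutters: side cutters with two green handles lying in front of the generator, about 150 x 55 x 13; origin near their pivot, handles to -x
- parts_box: clear open box with eight compartments of small parts, 200 x 125 x 32, on the right; origin under its centre
- battery: black sealed battery block, 90 x 70 x 100 high, with two small blade terminals, on the right; origin under its centre
- solder_stand: soldering iron leaning out of its coil stand, base 120 x 65 x 22, the iron's end 170 high, far right; origin under the base's centre
- padlock: brass padlock lying flat, 48 x 30 x 16 with a steel shackle, far left; origin under the brass body's centre
There are look-alikes about, which are no part of the job. There is more than one size of the wedge; the job needs the middle-sized.

How it is judged (in metres and radians):
On the way, in this order (a step that is already met when the one before it is completed fails the run):
1. the wedge is pushed in under the broken foot until it bears on it (at least 0.25 N), the generator still level within 0.012 rad (contact force between wedge and stub_foot above 0.25 N and y of stub_foot in the frame of wedge between -0.021 and 0.021 m and angle between generator's own z axis and vertical below 0.012 rad), for 0.3 s.
2. the fingers press down on the corner guard with more than 3 N and the generator does not rock: it stays level within 0.012 rad, the wedge bearing (all of step 1 and contact force between the fingers and corner_guard above 3 N), for 0.3 s.
At the end, for the whole second after the job is handed in: the wedge lies flat on the bench under the broken foot, which stands on its width and bears on it with at least 0.25 N; the generator is level within 0.012 rad, within 20 mm of where it stood, and both are at rest (all of step 1 and height (world z) of wedge below 0.006 m and angle between wedge's own z axis and vertical below 0.06 rad and distance of generator from where it was at the start of the episode below 0.02 m and linear speed of each of generator, wedge below 0.01 m/s); the robot touches nothing.
It fails at once if the wedge is lifted (12 mm) or tipped (0.2 rad) (height (world z) of wedge above 0.012 m or angle between wedge's own z axis and vertical above 0.2 rad).
It fails at once if the wedge is pinched or rammed: the fingers press on it with over 12 N (contact force between the fingers and wedge above 12 N).
It fails at once if the generator is lifted (12 mm), tipped (0.15 rad) or shoved more than 25 mm (height (world z) of generator above 0.012 m or angle between generator's own z axis and vertical above 0.15 rad or distance of generator from where it was at the start of the episode above 0.025 m).
It fails at once if another thing on the bench is moved by more than 25 mm (distance of any of multimeter, solder_spool, screwdriver, cutters, parts_box, battery, solder_stand, padlock from where it was at the start of the episode above 0.025 m).
It also fails if it takes over 54 s, if anything falls off the work surface, if the arm or the gripper's body presses on something with over 40 N, if the wrist force passes 120 N, or if a joint passes its speed limit or range.

ROBOT

A 7-joint arm with a two-finger parallel gripper is mounted at the origin on the work surface. World frame = base frame: x ahead of the robot, y to its left, z up, the work surface at z = 0. Lengths are in mm, angles in rad, forces in N, time in s.
With the tool pointing down it reaches from about 400 to 875 mm from the base axis. Payload 4.4 kg.
Tool frame: the origin (TCP) lies midway between the tips of the shut fingers; the grasp point (between the pads) lies 19 mm behind it; z points along the fingers, y is the direction in which the jaws open and shut (so a half turn about z gives the same grasp; the last joint's range is limited). The gripper opens to 85 mm and grips with 20 to 120 N. Pads are 22 mm wide; open, the fingers measure 114 mm over their backs; the gripper's body (76 mm by 85 mm) begins 54 mm behind the grasp point. The pads swing forward as they close: fully open they stand 13 mm farther back than shut.
Start: joints at [1.067, 0.628, 0.038, 1.517, -0.027, 0.996, -0.02], TCP at [275.594, -588.698, 231.313] pointing down, gripper open.
Joint ranges: [-3.06, 3.06], [-0.37, 2.12], [-1.25, 1.32], [0.18, 2.47], [-1.1, 4.24], [0.23, 1.98], [-2.94, 2.94]. Speed limits (rad/s): [2.57, 2.57, 3.14, 3.14, 3.14, 3.14, 3.14].

INTERFACE

Orientations are given as [roll, pitch, yaw] about the fixed x, y, z axes, in that order (R = Rz(yaw) Ry(pitch) Rx(roll)).
In Python, from cell import ctrl, vision gives the robot as it stands.
- The arm moves only by the tool play_rows, never from a script. Its arguments are lists of equal length, an entry for each row: "slide": the shift along the tool's x, y, z in mm, a list of three; "turn": the turn about the tool's z in rad; "fingers": the opening, from 0 (shut) to 1 (fully open). A call has 1 to 5 rows; each row is the pose to reach, as a shift and turn from the pose measured when the call began, along the tool's axes at that moment; what a row does not reach only later rows make up. A row lasts 1/8 s, in which the tool goes at most 62.5 mm and 10.7 degrees, less where a joint would pass 70% of its speed; a pose out of reach is approached as far as the arm can. A call with a gripper value outside its range is refused whole. The fingers move at their own pace and stop on an object; the grip force is fixed at half the most. Time passes only in rows, so rows that repeat a pose let the fingers close. It gives the time, the measured TCP pose, the force and the opening at its end, in the units of the state.
- ctrl.read_state(): the state, without advancing time (a new reading comes with each control period).
- vision.get_image(name): name is "side" or "top" or "wrist"; returns (picture, depth): 384x512x3 uint8, blue, green, red; 384x512 float32, mm along the optical axis (not along the pixel's ray), 0 where there is no reading.
- vision.camera_params(name): a dict with "fx", "fy", "cx", "cy" (pixels), "position" and "rotation" of the camera in the world. Camera axes: x right, y up, looking along -z (the intrinsics and any distortion apply to the point x, -y, -z); pixel columns grow to the right and rows downward; lengths in mm; the calibration is good to about 2 mm. A picture is of the moment at which its call begins: read the wrist's pose just before it. camera_params takes no time and is no camera call; for the wrist camera it gives the pose at the moment of the call.
- ctrl.finish_job(): hands the job in, once; it reports no verdict.
The state is a dict: "clock": time; "qpos": joint angles; "qd": joint speeds; "tau": joint torques, N m; "eef_pos": TCP position; "tool_rot": TCP orientation; "force": force on the tool from outside, world axes, zero at the start; "torque": the same for the moment, N m; "width": finger opening in mm.
Only numpy, scipy, OpenCV 4.12 (cv2) and the standard library are available. Lean on these libraries where they do the work, as an engineer would, in place of code of your own. Each camera call takes 0.05 s, during which the arm holds its last target.

## Working session

There is one attempt and no reset: what is moved stays moved. The work goes in short steps, Python scripts to look and compute and a tool call to move; the robot and the scene stay as the last step left them, time stands still between calls to the robot, and variables do not carry over. Pictures are saved under pics/ and viewed, and the job is handed in when it is done.

Besides the shell and the picture viewer there is one more tool, called after ">>>" in YAML: its name, and indented under it one key for each argument. play_rows: Moves the arm, as the interface text tells. Its arguments: {"type":"object","properties":{"slide":{"type":"array"},"turn":{"type":"array"},"fingers":{"type":"array"}},"required":["slide","turn","fingers"]}

```bash
ls; mkdir -p pics
cat > h.py <<'E'
import sys; sys.path.insert(0,'.')
import numpy as np, cv2, json
from cell import ctrl, vision
def snap(n,tag):
    p=vision.camera_params(n); im,d=vision.get_image(n)
    cv2.imwrite(f'pics/{tag}.png',im); np.savez(f'{tag}.npz',im=im,d=d,**{k:np.array(v) for k,v in p.items() if not isinstance(v,(dict,str)) and v is not None})
    return im,d,p
def load(tag):
    z=np.load(f'{tag}.npz'); return z['im'],z['d'],z
def pts(d,p):
    h,w=d.shape; u,v=np.meshgrid(np.arange(w),np.arange(h))
    x=(u-p['cx'])/p['fx']*d; y=(v-p['cy'])/p['fy']*d
    P=np.stack([x,-y,-d],-1)
    return P@np.array(p['rotation']).T+np.array(p['position'])
E
python3 - <<'E'
from h import *
for n in ['top','side','wrist']:
    im,d,p=snap(n,n+'0'); print({k:np.round(v,3).tolist() if not isinstance(v,str) else v for k,v in p.items()})
s=ctrl.read_state(); print(s)
E
```

```text
pics
{'fx': 352.682, 'fy': 352.682, 'cx': 258.238, 'cy': 193.903, 'position': [389.277, -29.271, 1222.043], 'rotation': [0.171, 0.002, -1.599]}
{'fx': 379.437, 'fy': 379.437, 'cx': 261.859, 'cy': 192.575, 'position': [187.729, 619.443, 1004.325], 'rotation': [0.695, -0.006, -2.609]}
{'fx': 329.876, 'fy': 329.876, 'cx': 257.637, 'cy': 186.595, 'position': [351.378, -552.511, 373.439], 'rotation': [-0.331, 0.001, -1.133]}
{'clock': 0.15, 'qpos': array([ 1.06717544,  0.62911937,  0.03845393,  1.51812139, -0.02699389,
        0.99631228, -0.02002199]), 'qd': array([ 0.00100816, -0.00221895,  0.00138923, -0.00393139, -0.00011828,
        0.0007756 ,  0.00173812]), 'tau': array([ 1.96430272e-03, -5.63793540e+01,  1.22779347e+00, -1.93650466e+01,
        1.10561887e-02,  7.34352769e-03,  3.54676536e-05]), 'eef_pos': array([ 275.40526869, -588.25410375,  230.61512177]), 'tool_rot': array([-3.14015030e+00,  1.41487354e-05,  4.37798141e-01]), 'force': array([-0.42771633,  0.57180864, -0.66271527]), 'torque': array([-0.02402876,  0.00772409,  0.00345766]), 'width': 85.49766479130464}
```

View images.

View pics/top0.png

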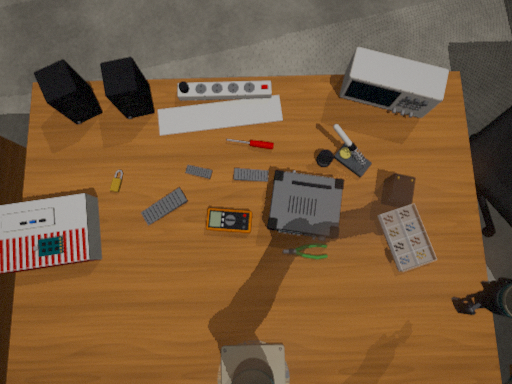

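View pics/side0.png

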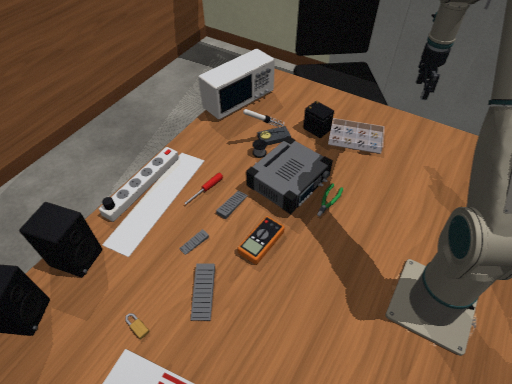

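Wedge candidates in the top view: (250,175) beside the generator, (199,172) the smallest and (165,205) the largest. The first fits by size and place. I'll confirm with measurements and a crop.

```bash
cat >> h.py <<'E'
from scipy.spatial.transform import Rotation as Ro
def P3(d,p):
    q=dict(p); q['rotation']=Ro.from_euler('xyz',np.array(p['rotation'])).as_matrix(); return pts(d,q)
def proj(X,p):
    R=Ro.from_euler('xyz',np.array(p['rotation'])).as_matrix(); c=(np.atleast_2d(X)-np.array(p['position']))@R
    return np.c_[p['cx']+p['fx']*c[:,0]/-c[:,2], p['cy']-p['fy']*c[:,1]/-c[:,2]]
E
python3 - <<'E'
from h import *
im,d,p=load('top0'); P=P3(d,p)
for n,(u,v) in dict(wedgeheel=(237,175),nose=(264,175),genc=(300,205),bench=(300,290),small=(199,172),large=(165,205)).items(): print(n,P[v,u].round(1))
a=cv2.resize(im[130:260,140:360],None,fx=3.6,fy=3.6,interpolation=cv2.INTER_CUBIC)
cv2.imwrite('pics/c1.png',a)
im2,_,_=load('side0')
cv2.imwrite('pics/c2.png',cv2.resize(im2[120:330,170:350],None,fx=2.8,fy=2.8,interpolation=cv2.INTER_CUBIC))
E
```

```text
wedgeheel [666.5  39.8  18.1]
nose [668.2 -55.   -0.9]
genc [ 544.5 -166.5   90.6]
bench [ 2.692e+02 -1.635e+02  2.000e-01]
small [682.6 173.7  12.1]
large [568.8 291.7  10.9]
```

View pics/c1.png

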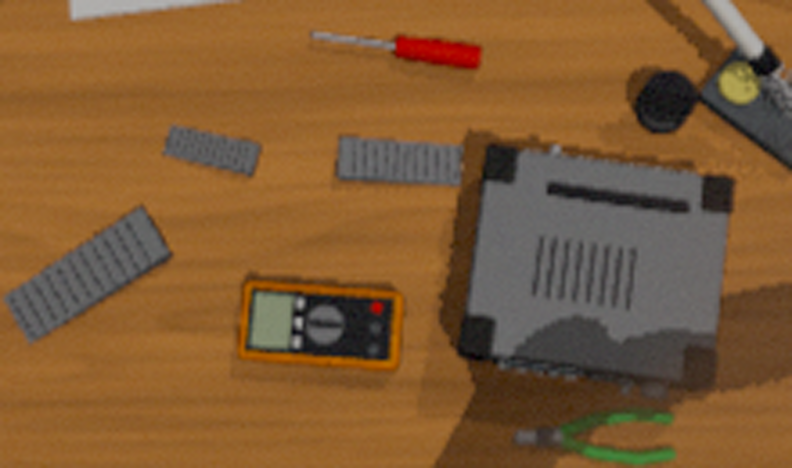

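View pics/c2.png

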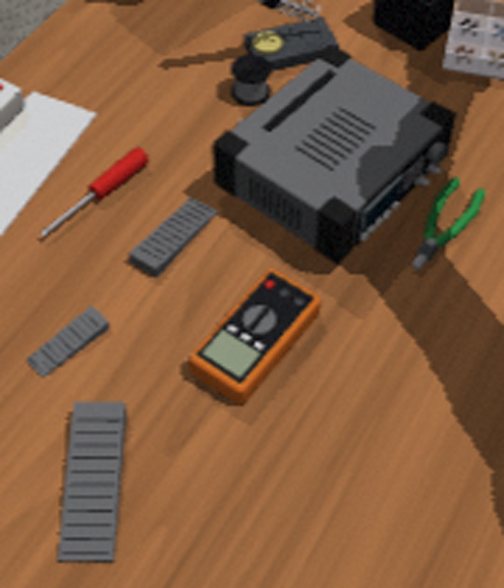

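The middle-sized wedge at (250,175) shows its heel on the left, at crop (340,160), and its nose toward the generator. The other two are clearly smaller and larger. Next I'll fit the poses.

Run:
```python
from h import *
for t in ['top0','side0']:
    im,d,p=load(t); P=P3(d,p).reshape(-1,3); I=im.reshape(-1,3).astype(int); ok=(d.reshape(-1)>0)
    m=ok&(P[:,2]>80)&(P[:,2]<105)&(abs(P[:,0]-545)<160)&(abs(P[:,1]+165)<150)
    r=cv2.minAreaRect(P[m][:,:2].astype(np.float32)); print(t,'gen',r,np.median(P[m][:,2]))
    print(cv2.boxPoints(r).round(1).tolist())
    sat=I.max(1)-I.min(1)
    w=ok&(abs(P[:,0]-667)<45)&(P[:,1]>-62)&(P[:,1]<70)&(sat<35)&(P[:,2]<25)&(P[:,2]>-4)
    r=cv2.minAreaRect(P[w][:,:2].astype(np.float32)); print('wedge',r,w.sum()); print(cv2.boxPoints(r).round(1).tolist())
    A=np.c_[P[w][:,:2],np.ones(w.sum())]; print('slope',np.linalg.lstsq(A,P[w][:,2],rcond=None)[0])
    b=ok&(abs(P[:,0]-670)<150)&(abs(P[:,1]-120)<200)&(sat>40); print('bench z',np.median(P[b][:,2]))
```

```text
top0 gen ((547.0322875976562, -185.28184509277344), (229.1023712158203, 205.89666748046875), 80.0560073852539) 91.50784985273322
[[425.79998779296875, -280.29998779296875], [628.7000122070312, -315.8999938964844], [668.2000122070312, -90.19999694824219], [465.3999938964844, -54.70000076293945]]
wedge ((669.7039794921875, -5.1456298828125), (115.72647857666016, 39.539405822753906), 85.13045501708984) 362
[[645.0999755859375, -61.099998474121094], [684.5, -64.5], [694.2999877929688, 50.79999923706055], [654.9000244140625, 54.20000076293945]]
slope [  0.05635527   0.11474282 -26.86262731]
bench z -0.07041388206175725
side0 gen ((543.1800537109375, -183.73281860351562), (232.79037475585938, 206.68966674804688), 80.051025390625) 92.12858442636872
[[421.29998779296875, -280.5], [624.9000244140625, -316.20001220703125], [665.0999755859375, -86.9000015258789], [461.5, -51.20000076293945]]
wedge ((668.1548461914062, -5.040584564208984), (114.81403350830078, 41.26663589477539), 85.8570327758789) 366
[[643.4000244140625, -60.79999923706055], [684.5999755859375, -63.79999923706055], [692.9000244140625, 50.70000076293945], [651.7000122070312, 53.70000076293945]]
slope [  0.08202211   0.0748572  -44.27681365]
bench z 0.24371222858621877
```

Run:
```python
from h import *
for t in ['top0','side0']:
    im,d,p=load(t); Q=P3(d,p); P=Q.reshape(-1,3); I=im.reshape(-1,3).astype(int)
    m=(P[:,2]>87)&(P[:,2]<105)&(I.max(1)<50)&(P[:,0]>590)&(P[:,0]<690)&(P[:,1]>-150)&(P[:,1]<-60)
    print(t,m.sum(),P[m].mean(0),cv2.minAreaRect(P[m][:,:2].astype(np.float32)))
    c=np.array([545,-184.]);a=-.174; R=np.array([[np.cos(a),-np.sin(a)],[np.sin(a),np.cos(a)]])
    L=[(c+R@np.array(q)).tolist()+[92] for q in [(95,112.5),(-95,112.5),(-95,-112.5),(95,-112.5)]]
    uv=proj(np.array(L),p)
    b=cv2.resize(im,None,fx=4,fy=4,interpolation=cv2.INTER_CUBIC)
    cv2.polylines(b,[(uv*4+2).astype(int).reshape(-1,1,2)],True,(0,0,255),1)
    W=np.array([669,-5.]);e=np.array([-.08,-.997]);n=np.array([.997,-.08])
    L=[(W+e*s*60+n*k*20).tolist()+[z] for s,k,z in [(1,1,3),(1,-1,3),(-1,-1,18),(-1,1,18)]]
    cv2.polylines(b,[(proj(np.array(L),p)*4+2).astype(int).reshape(-1,1,2)],True,(0,255,255),1)
    u,v=(215,140) if t=='top0' else (200,130)
    cv2.imwrite(f'pics/ov_{t}.png',b[v*4:v*4+480,u*4:u*4+600])
```

```text
top0 86 [ 643.22126807 -103.04080136   93.77612375] ((639.9434204101562, -120.24148559570312), (69.40416717529297, 31.755151748657227), 74.55256652832031)
side0 74 [ 639.67766788 -101.04746151   93.86344642] ((634.5516357421875, -112.61323547363281), (48.54651641845703, 66.92601013183594), 4.2532148361206055)
```

View pics/ov_top0.png

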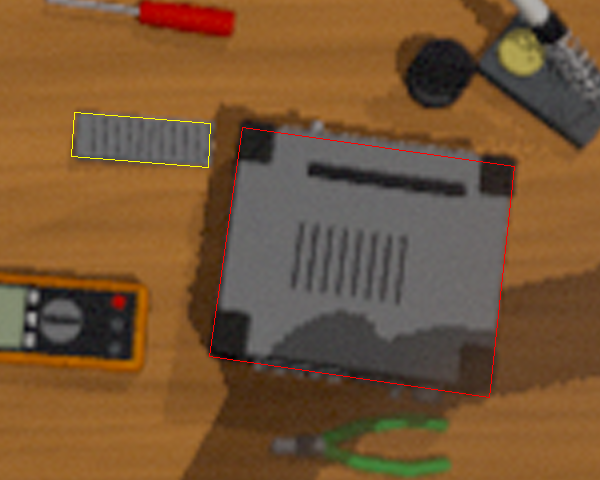

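View pics/ov_side0.png

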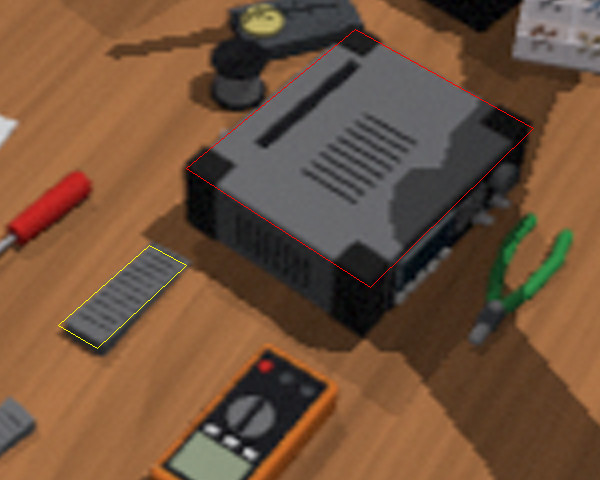

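>>> play_rows:
  slide:
    - [52, -29, 0]
    - [104, -58, 0]
    - [156, -87, 0]
    - [208, -116, 0]
    - [260, -145, 0]
  turn: [0.1, 0.2, 0.3, 0.4, 0.52]
  fingers: [0, 0, 0, 0, 0]

```text
clock: 0.78
eef_pos: [450.3, -345.0, 230.7]
tool_rot: [-3.14, 0.001, -0.086]
force: [1.7, -0.1, 0.5]
width: -0.0
```

>>> play_rows:
  slide:
    - [30, -50, 0]
    - [60, -101, 0]
    - [91, -152, 0]
    - [122, -203, 0]
    - [153, -254, 0]
  turn: [0, 0, 0, 0, 0]
  fingers: [0, 0, 0, 0, 0]

```text
clock: 1.4
eef_pos: [625.4, -103.4, 230.8]
tool_rot: [-3.14, 0.001, -0.086]
force: [1.7, -0.8, -0.2]
width: 0.0
```

>>> play_rows:
  slide:
    - [34, -56, 0]
    - [68, -110, 0]
    - [68, -110, 0]
  turn: [0, 0, 0]
  fingers: [0, 0, 0]

```text
clock: 1.78
eef_pos: [704.3, 8.1, 229.4]
tool_rot: [-3.136, 0.001, -0.077]
force: [-0.4, -0.6, -1.5]
width: -0.3
```

Run:
```python
from h import *
s=ctrl.read_state(); print(s['eef_pos'],s['tool_rot'],s['force'],s['qpos'])
im,d,p=snap('wrist','w1'); print(p)
Q=P3(d,p)
c=np.array([545,-184.]);a=-.174; R=np.array([[np.cos(a),-np.sin(a)],[np.sin(a),np.cos(a)]])
L=[(c+R@np.array(q)).tolist()+[92] for q in [(95,112.5),(-95,112.5),(-95,-112.5),(95,-112.5)]]
b=cv2.resize(im,None,fx=1.5,fy=1.5)
cv2.polylines(b,[(proj(np.array(L),p)*1.5).astype(int).reshape(-1,1,2)],True,(0,0,255),1)
W=np.array([669,-5.]);e=np.array([-.08,-.997]);n=np.array([.997,-.08])
L=[(W+e*s*60+n*k*20).tolist()+[z] for s,k,z in [(1,1,3),(1,-1,3),(-1,-1,18),(-1,1,18)]]
cv2.polylines(b,[(proj(np.array(L),p)*1.5).astype(int).reshape(-1,1,2)],True,(0,255,255),1)
cv2.imwrite('pics/w1o.png',b)
```

```text
[704.25304178   8.08881079 229.44940439] [-3.13603975e+00  1.30068598e-03 -7.73469040e-02] [-0.37316702 -0.57340132 -1.45673939] [-0.13810029  0.72079647  0.17021988  1.34720262 -0.13314105  1.08530173
 -1.59531324]
{'fx': 329.8759480580762, 'fy': 329.8759480580762, 'cx': 257.6373494997579, 'cy': 186.5954346614032, 'position': array([787.96804909,   1.14374923, 372.29388626]), 'rotation': array([-0.33195546,  0.00490518, -1.64826376])}
```

View pics/w1o.png

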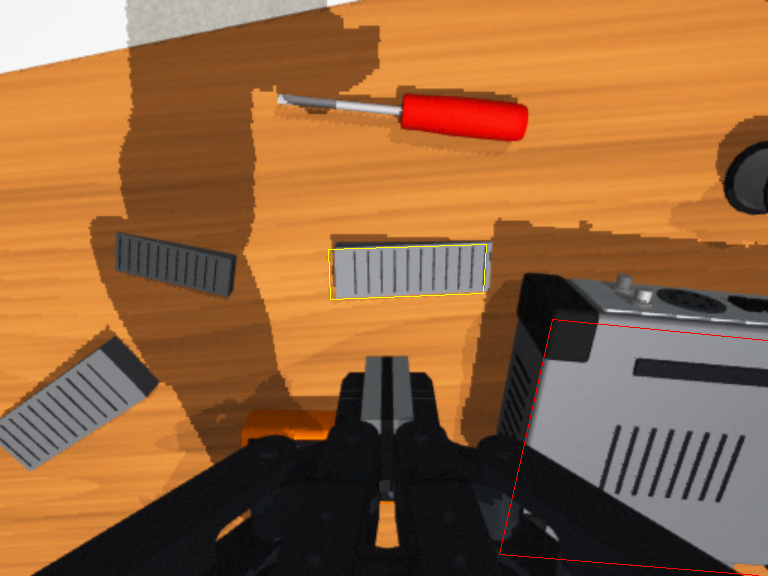

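```bash
cat > wf.py <<'E'
from h import *
from scipy.optimize import least_squares
def wedge(im,d,p,box=(600,740,-160,90),pr=True):
    P=P3(d,p).reshape(-1,3); I=im.reshape(-1,3).astype(int)
    A=P
    w=(d.reshape(-1)>0)&(A[:,0]>box[0])&(A[:,0]<box[1])&(A[:,1]>box[2])&(A[:,1]<box[3])&(A[:,2]>2)&(A[:,2]<22)&((I.max(1)-I.min(1))<30)
    mm=w.reshape(d.shape).astype(np.uint8); n,l,st,_=cv2.connectedComponentsWithStats(mm); k=1+st[1:,4].argmax(); w=(l==k).reshape(-1)
    X=P[w]; r=cv2.minAreaRect(X[:,:2].astype(np.float32))
    g=np.linalg.lstsq(np.c_[X[:,:2],np.ones(len(X))],X[:,2],rcond=None)[0]
    if pr: print('rect',np.round(r[0],1),np.round(r[1],1),round(r[2],1),cv2.boxPoints(r).round(1).tolist(),'slope',g.round(4),w.sum(), 'z',X[:,2].min(),X[:,2].max())
    return r,g,l==k
E
python3 - <<'E'
from wf import *
im,d,p=load('w1')
r,g,m=wedge(im,d,p,(640,720,-75,70))
# case top
P=P3(d,p).reshape(-1,3); 
t=(P[:,2]>89)&(P[:,2]<99)&(P[:,1]<-50)&(P[:,0]>600); X=P[t]; 
# left side edge of top: max y per x-bin ; rear edge: max x per y-bin
for lo in range(600,660,8):
    q=X[(X[:,0]>=lo)&(X[:,0]<lo+8)]; 
    if len(q): print('x',lo+4,'ymax',q[:,1].max().round(1))
for lo in range(-220,-80,20):
    q=X[(X[:,1]>=lo)&(X[:,1]<lo+20)]
    if len(q): print('y',lo+10,'xmax',q[:,0].max().round(1), len(q))
I=im.reshape(-1,3).astype(int); g=t&(I.max(1)<50)&(P[:,2]>93)&(P[:,1]>-150); print('guard',g.sum(),P[g].mean(0),cv2.minAreaRect(P[g][:,:2].astype(np.float32)))
E
```

```text
rect [670.9  -8.8] [119.8  40.6] 86.1 [[646.5999755859375, -67.0999984741211], [687.0, -69.9000015258789], [695.2000122070312, 49.599998474121094], [654.7000122070312, 52.29999923706055]] slope [-2.66000e-02  1.21200e-01  2.95168e+01] 3592 z 2.0041084606265827 19.939835630528364
x 604 ymax -80.3
x 612 ymax -81.9
x 620 ymax -82.9
x 628 ymax -85.0
x 636 ymax -83.9
x 644 ymax -84.8
x 652 ymax -85.8
x 660 ymax -87.6
y -210 xmax 646.0 897
y -190 xmax 649.0 962
y -170 xmax 652.7 1042
y -150 xmax 655.7 1113
y -130 xmax 659.5 1175
y -110 xmax 665.5 1231
y -90 xmax 666.3 1098
guard 1052 [ 645.80884362 -104.56892405   94.47569808] ((642.1911010742188, -120.04930114746094), (71.64772033691406, 35.52151107788086), 74.00384521484375)
```

>>> play_rows:
  slide:
    - [12, 2, 55]
    - [12, 2, 110]
    - [12, 2, 165]
    - [12, 2, 199]
    - [12, 2, 199]
  turn: [0, 0, 0, 0, 0]
  fingers: [0, 0, 0, 0, 0]

```text
clock: 2.45
eef_pos: [711.5, 0.8, 27.3]
tool_rot: [-3.14, 0.009, -0.082]
force: [-0.7, 0.4, 1.1]
width: -0.6
```

>>> play_rows:
  slide:
    - [4, -5, 10]
    - [4, -5, 20]
    - [4, -5, 20]
  turn: [0, 0, 0]
  fingers: [0, 0, 0]

```text
clock: 2.82
eef_pos: [715.5, 5.6, 7.2]
tool_rot: [-3.14, 0.01, -0.082]
force: [0.8, 0.4, -0.4]
width: 0.4
```

>>> play_rows:
  slide:
    - [-10, 0, 0]
    - [-18, 0, 0]
    - [-25, 0, 0]
    - [-32, 0, 0]
    - [-39, 0, 0]
  turn: [0, 0, 0, 0, 0]
  fingers: [0, 0, 0, 0, 0]

```text
clock: 3.45
eef_pos: [676.3, 8.8, 7.7]
tool_rot: [-3.14, 0.009, -0.082]
force: [1.1, -0.2, -0.1]
width: -0.1
```

Run:
```python
from wf import *
s=ctrl.read_state(); print(s['eef_pos'],s['force'])
im,d,p=snap('wrist','w2'); cv2.imwrite('pics/w2b.png',cv2.resize(im,None,fx=1.5,fy=1.5))
im,d,p=snap('top','t2')
wedge(im,d,p,(590,710,-75,70))
im,d,p=snap('side','s2')
wedge(im,d,p,(590,710,-75,70))
cv2.imwrite('pics/s2b.png',cv2.resize(im[110:290,180:340],None,fx=3.3,fy=3.3))
```

```text
[676.30447299   8.80482933   7.72802697] [ 1.14045845 -0.2367018  -0.05869137]
rect [640.9 -40.4] [49.2 36.9] 86.5 [[621.0, -63.900001525878906], [657.7999877929688, -66.0999984741211], [660.9000244140625, -17.0], [624.0, -14.699999809265137]] slope [5.1000e-03 1.0420e-01 7.3787e+00] 136 z 2.029495114672727 13.109086594828568
rect [643.6  -8.1] [121.6  46.9] 87.4 [[617.4000244140625, -67.80000305175781], [664.2999877929688, -69.9000015258789], [669.7000122070312, 51.599998474121094], [622.9000244140625, 53.70000076293945]] slope [  0.0643   0.095  -30.4175] 378 z 2.149231133847593 21.37643925376176
```

View pics/w2b.png

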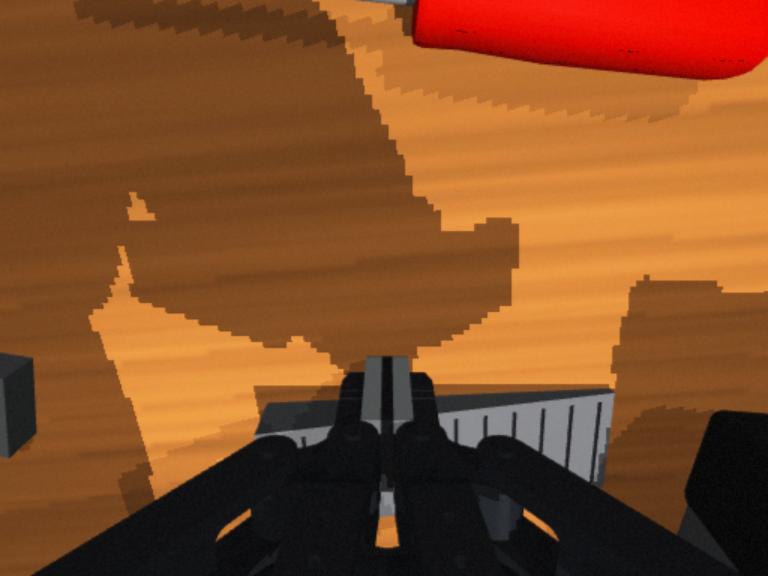

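View pics/s2b.png

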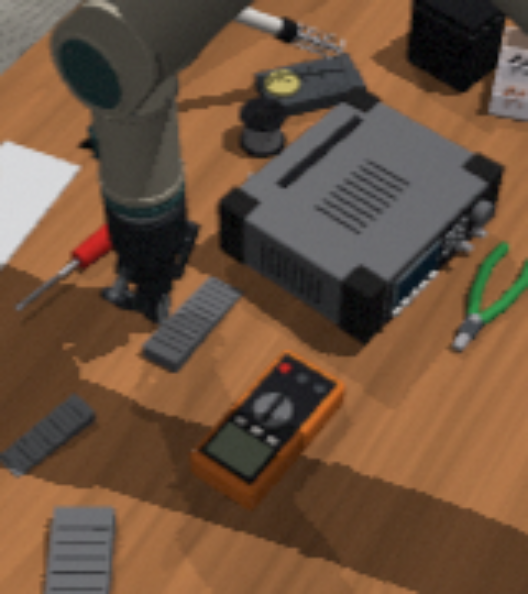

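>>> play_rows:
  slide:
    - [14, -1, 0]
    - [11, -35, 0]
    - [8, -72, 0]
    - [-12, -72, 0]
    - [-34, -69, 0]
  turn: [0, 0, 0, 0, 0]
  fingers: [0, 0, 0, 0, 0]

```text
clock: 4.22
eef_pos: [647.7, 81.6, 7.7]
tool_rot: [-3.14, 0.01, -0.08]
force: [-0.4, -1.2, -0.4]
width: 0.0
```

>>> play_rows:
  slide:
    - [0, 0, 0]
  turn: [0]
  fingers: [0]

```text
clock: 4.35
eef_pos: [646.3, 81.6, 7.6]
tool_rot: [-3.14, 0.012, -0.08]
force: [0.4, -0.5, 0.4]
width: 0.0
```

Run:
```python
from wf import *
s=ctrl.read_state(); print(s['eef_pos'],s['tool_rot'],s['force'],s['torque'])
im,d,p=snap('wrist','w3'); cv2.imwrite('pics/w3b.png',cv2.resize(im,None,fx=1.5,fy=1.5))
wedge(im,d,p,(590,710,-90,75))
im,d,p=snap('side','s3')
wedge(im,d,p,(590,710,-75,70))
```

```text
[646.3049701   81.58758547   7.59964837] [-3.1403088   0.01176146 -0.07991922] [ 0.44217367 -0.47485779  0.3668686 ] [-0.01773972 -0.04900955  0.02067885]
rect [643.6   3.2] [100.1  41.7] 88.2 [[621.2000122070312, -46.20000076293945], [662.9000244140625, -47.400001525878906], [666.0, 52.599998474121094], [624.2999877929688, 53.900001525878906]] slope [-0.0625  0.1056 51.5296] 15923 z 2.001449325988233 19.907547962382296
rect [640.5  -7.2] [122.4  40.9] 88.8 [[618.7000122070312, -67.9000015258789], [659.5999755859375, -68.80000305175781], [662.2000122070312, 53.599998474121094], [621.2999877929688, 54.5]] slope [  0.0449   0.0908 -18.2202] 335 z 2.0483065383093617 21.563131498465168
```

View pics/w3b.png

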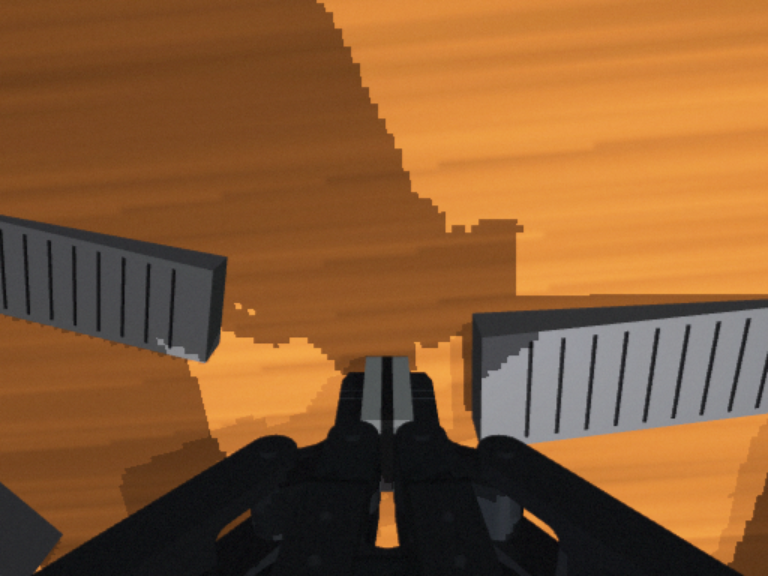

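>>> play_rows:
  slide:
    - [-1, 0, 0]
    - [-1, 6, 0]
    - [-1, 14, 0]
    - [-1, 20, 0]
    - [-1, 26, 0]
  turn: [-0.045, -0.045, -0.045, -0.045, -0.045]
  fingers: [0, 0, 0, 0, 0]

```text
clock: 5.08
eef_pos: [645.7, 55.3, 7.9]
tool_rot: [-3.139, 0.008, -0.036]
force: [-0.0, 0.7, 0.6]
width: 0.3
```

>>> play_rows:
  slide:
    - [0, 7, 0]
    - [0, 14, 0]
    - [0, 21, 0]
    - [0, 28, 0]
  turn: [0, 0, 0, 0]
  fingers: [0, 0, 0, 0]

```text
clock: 5.58
eef_pos: [644.7, 26.9, 7.8]
tool_rot: [-3.139, 0.008, -0.035]
force: [0.0, 0.7, 1.0]
width: 0.2
```

Run:
```python
from wf import *
s=ctrl.read_state(); print(s['eef_pos'],s['tool_rot'],s['force'],s['torque'])
im,d,p=snap('wrist','w4'); cv2.imwrite('pics/w4b.png',cv2.resize(im,None,fx=1.5,fy=1.5))
wedge(im,d,p,(590,710,-90,75))
im,d,p=snap('side','s4'); cv2.imwrite('pics/s4b.png',cv2.resize(im[110:290,180:340],None,fx=3.3,fy=3.3))
wedge(im,d,p,(590,710,-75,70))
```

```text
[644.70393235  26.93425685   7.83854842] [-3.13910886  0.0081638  -0.03547786] [0.04588075 0.69256836 1.01258292] [ 4.53684996e-02 -3.42158672e-02 -7.65593732e-05]
rect [641.5 -28.5] [124.8  41.4] 87.4 [[618.0, -89.9000015258789], [659.4000244140625, -91.80000305175781], [665.0, 33.0], [623.5999755859375, 34.79999923706055]] slope [-0.0642  0.114  56.8652] 16386 z 2.0069258862040726 21.994689091859613
rect [639.3 -20.1] [110.6  43.5] 88.0 [[615.7000122070312, -74.5999984741211], [659.2000122070312, -76.0999984741211], [663.0, 34.400001525878906], [619.5, 35.900001525878906]] slope [  0.0819   0.0939 -36.9782] 228 z 2.306683662973569 21.901402283507764
```

View pics/w4b.png

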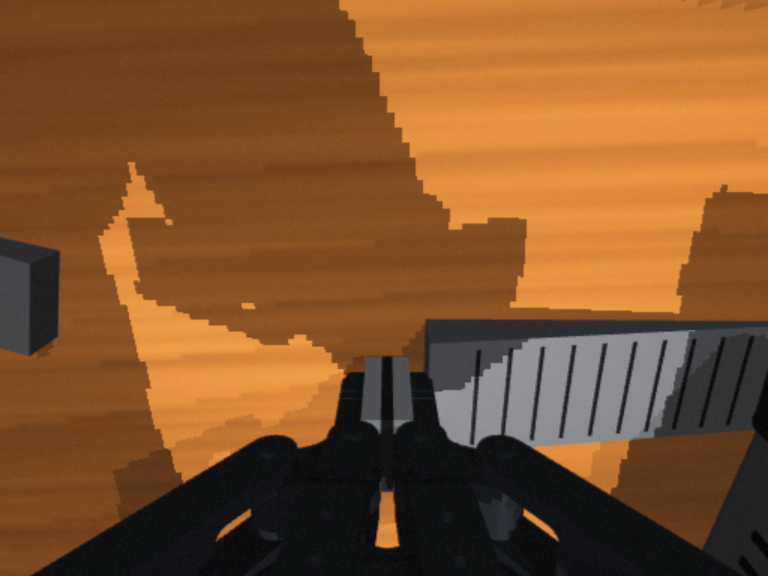

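View pics/s4b.png

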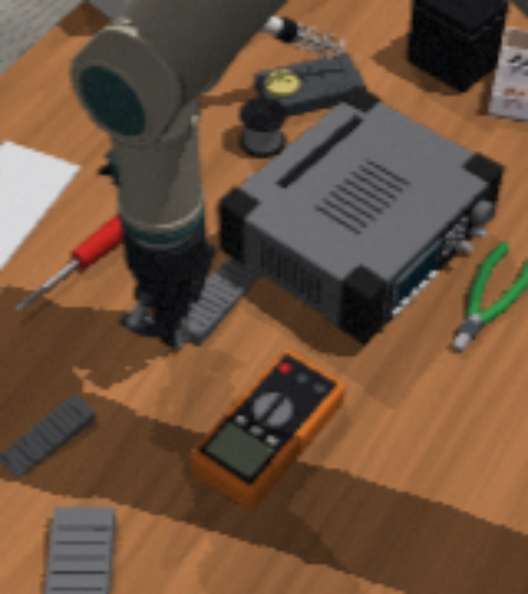

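Run:
```python
from wf import *
im,d,p=load('w4'); Q=P3(d,p)
for u,v in [(430,335),(440,350),(470,335),(440,390),(425,380),(725,390),(480,440)]: print(u,v,Q[int(v/1.5),int(u/1.5)].round(1))
```

```text
430 335 [662.9  13.4  12.4]
440 350 [660.5  10.8  17.9]
470 335 [662.8   1.1  13.1]
440 390 [646.8  10.8  18.1]
425 380 [651.   15.4  18.9]
725 390 [635.5 -86.1   5.5]
480 440 [656.4   5.1  54.9]
```

>>> play_rows:
  slide:
    - [0, 5, 0]
    - [0, 10, 0]
    - [0, 13, 0]
    - [0, 13, 0]
  turn: [0, 0, 0, 0]
  fingers: [0, 0, 0, 0]

```text
clock: 6.18
eef_pos: [644.1, 12.3, 7.8]
tool_rot: [-3.14, 0.008, -0.037]
force: [0.0, 0.1, 0.0]
width: -0.4
```

```bash
cat > f.py <<'E'
from wf import *
import sys
n=int(sys.argv[1]) if len(sys.argv)>1 else 8
F=[];E=[];T=[]
for i in range(n):
    vision.get_image('wrist'); s=ctrl.read_state(); F.append(s['force']);E.append(s['eef_pos']);T.append(s['torque'])
F=np.array(F); print('t',s['clock'],'F',F.mean(0).round(2),'sd',F.std(0).round(2),'T',np.mean(T,0).round(3),'P',np.mean(E,0).round(2),'Psd',np.std(E,0).round(2), s['tool_rot'].round(3))
E
python3 f.py
```

```text
t 6.575 F [-0.25  0.17 -0.25] sd [0.38 0.27 0.26] T [-0.005  0.002 -0.028] P [644.18  12.91   7.82] Psd [0.02 0.13 0.01] [-3.14   0.008 -0.037]
```

>>> play_rows:
  slide:
    - [0, 1.5, 0]
    - [0, 3, 0]
  turn: [0, 0]
  fingers: [0, 0]

```text
clock: 6.82
eef_pos: [644.1, 9.9, 7.8]
tool_rot: [-3.14, 0.008, -0.037]
force: [-0.7, 0.5, 0.5]
width: -0.3
```

>>> play_rows:
  slide:
    - [0, 1.5, 0]
    - [0, 3, 0]
  turn: [0, 0]
  fingers: [0, 0]

```text
clock: 7.08
eef_pos: [643.9, 6.8, 7.8]
tool_rot: [-3.14, 0.008, -0.037]
force: [-0.1, 0.6, 0.0]
width: 0.0
```

>>> play_rows:
  slide:
    - [0, 1.5, 0]
    - [0, 3, 0]
  turn: [0, 0]
  fingers: [0, 0]

```text
clock: 7.32
eef_pos: [643.8, 3.7, 7.8]
tool_rot: [-3.14, 0.008, -0.037]
force: [0.3, -0.1, -0.4]
width: 0.0
```

Not touching yet, so I'll keep on and check the force after each step.

>>> play_rows:
  slide:
    - [0, 1.5, 0]
    - [0, 3, 0]
  turn: [0, 0]
  fingers: [0, 0]

```text
clock: 7.58
eef_pos: [643.7, 0.6, 7.8]
tool_rot: [-3.14, 0.008, -0.037]
force: [0.9, 0.4, -0.5]
width: 0.1
```

>>> play_rows:
  slide:
    - [0, 1.5, 0]
    - [0, 3, 0]
  turn: [0, 0]
  fingers: [0, 0]

```text
clock: 7.82
eef_pos: [643.6, -2.6, 7.8]
tool_rot: [-3.14, 0.008, -0.037]
force: [0.2, 0.1, 0.4]
width: 0.2
```

>>> play_rows:
  slide:
    - [0, 1.5, 0]
    - [0, 3, 0]
  turn: [0, 0]
  fingers: [0, 0]

```text
clock: 8.07
eef_pos: [643.5, -5.7, 7.8]
tool_rot: [-3.14, 0.008, -0.037]
force: [0.0, 1.1, 0.0]
width: -0.4
```

>>> play_rows:
  slide:
    - [0, 1.5, 0]
    - [0, 3, 0]
  turn: [0, 0]
  fingers: [0, 0]

```text
clock: 8.32
eef_pos: [643.4, -8.8, 7.8]
tool_rot: [-3.14, 0.008, -0.037]
force: [0.8, 1.1, 0.2]
width: 0.2
```

```bash
python3 f.py 4
python3 - <<'E'
from wf import *
im,d,p=snap('wrist','w5'); cv2.imwrite('pics/w5b.png',cv2.resize(im,None,fx=1.5,fy=1.5))
wedge(im,d,p,(590,710,-90,75))
im,d,p=snap('side','s5'); cv2.imwrite('pics/s5b.png',cv2.resize(im[110:290,180:340],None,fx=3.3,fy=3.3))
E
```

```text
t 8.525 F [ 0.53 -0.14  0.01] sd [0.29 0.74 0.42] T [ 0.03  -0.005 -0.013] P [643.37  -8.99   7.8 ] Psd [0.01 0.12 0.01] [-3.14   0.008 -0.037]
rect [641.  -43.1] [95.7 41.4] 87.1 [[618.0, -89.9000015258789], [659.2999877929688, -92.0], [664.0999755859375, 3.5999999046325684], [622.7999877929688, 5.699999809265137]] slope [-0.0857  0.1123 74.6622] 11461 z 2.001553953425116 21.998438059588636
```

View pics/w5b.png

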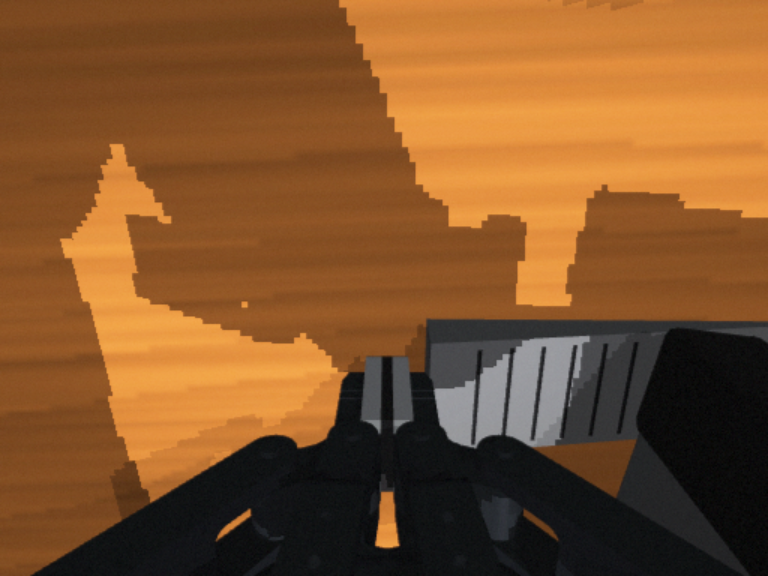

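View pics/s5b.png

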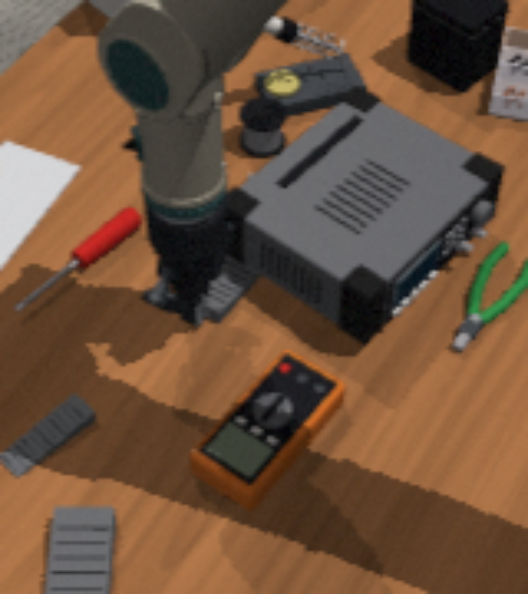

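>>> play_rows:
  slide:
    - [0, 1.2, 0]
    - [0, 2.4, 0]
  turn: [0, 0]
  fingers: [0, 0]

```text
clock: 8.88
eef_pos: [643.3, -11.1, 7.8]
tool_rot: [-3.14, 0.008, -0.037]
force: [0.5, 0.9, 0.2]
width: -0.2
```

>>> play_rows:
  slide:
    - [0, 1.2, 0]
    - [0, 2.4, 0]
  turn: [0, 0]
  fingers: [0, 0]

```text
clock: 9.12
eef_pos: [643.2, -13.6, 7.8]
tool_rot: [-3.14, 0.008, -0.037]
force: [0.3, -1.3, 0.4]
width: 0.0
```

>>> play_rows:
  slide:
    - [0, 1.2, 0]
    - [0, 2.4, 0]
  turn: [0, 0]
  fingers: [0, 0]

```text
clock: 9.38
eef_pos: [643.1, -16.1, 7.8]
tool_rot: [-3.14, 0.008, -0.037]
force: [0.3, -0.1, 0.3]
width: 0.4
```

>>> play_rows:
  slide:
    - [0, 1.2, 0]
    - [0, 2.4, 0]
  turn: [0, 0]
  fingers: [0, 0]

```text
clock: 9.62
eef_pos: [643.0, -18.6, 7.8]
tool_rot: [-3.14, 0.008, -0.037]
force: [0.6, 0.5, 0.8]
width: 0.2
```

>>> play_rows:
  slide:
    - [0, 1.2, 0]
    - [0, 2.4, 0]
  turn: [0, 0]
  fingers: [0, 0]

```text
clock: 9.88
eef_pos: [642.9, -20.9, 7.8]
tool_rot: [-3.14, 0.008, -0.037]
force: [-0.0, 1.7, -1.4]
width: 0.2
```

```bash
python3 f.py 6
```

```text
t 10.175 F [0.12 0.43 0.15] sd [0.53 0.39 0.58] T [ 0.038 -0.014 -0.001] P [642.91 -21.05   7.77] Psd [0.01 0.03 0.02] [-3.14   0.008 -0.037]
```

>>> play_rows:
  slide:
    - [0, 1, 0]
    - [0, 2, 0]
  turn: [0, 0]
  fingers: [0, 0]

```text
clock: 10.42
eef_pos: [642.8, -22.5, 7.8]
tool_rot: [-3.139, 0.008, -0.036]
force: [-0.2, 0.6, 0.7]
width: 0.2
```

```bash
python3 f.py 5
```

```text
t 10.675 F [-0.24  2.08  0.13] sd [0.52 0.34 0.43] T [ 0.334 -0.033 -0.022] P [642.86 -22.59   7.77] Psd [0.02 0.01 0.02] [-3.14   0.008 -0.037]
```

>>> play_rows:
  slide:
    - [0, 0.3, 0]
    - [0, 0.65, 0]
  turn: [0, 0]
  fingers: [0, 0]

```text
clock: 10.92
eef_pos: [642.9, -22.7, 7.8]
tool_rot: [-3.139, 0.008, -0.036]
force: [-0.6, 3.9, 0.4]
width: -0.0
```

```bash
python3 f.py 5
```

```text
t 11.175 F [0.2  3.54 0.17] sd [0.42 0.83 0.62] T [ 0.604 -0.02  -0.022] P [642.87 -22.68   7.78] Psd [0.02 0.01 0.02] [-3.139  0.008 -0.036]
```

>>> play_rows:
  slide:
    - [0, -1, 0]
    - [0, -5, 0]
    - [0, -14, 0]
    - [0, -25, -50]
    - [0, -30, -110]
  turn: [0, 0, 0, 0, 0]
  fingers: [0, 0, 0, 0, 0]

```text
clock: 11.8
eef_pos: [643.8, 8.4, 117.7]
tool_rot: [-3.139, 0.012, -0.035]
force: [0.9, -0.2, -0.7]
width: -0.0
```

>>> play_rows:
  slide:
    - [0, 0, -30]
    - [0, 0, -60]
    - [0, 0, -60]
  turn: [0, 0, 0]
  fingers: [0, 0, 0]

```text
clock: 12.18
eef_pos: [646.2, 8.6, 180.3]
tool_rot: [-3.139, 0.006, -0.035]
force: [-0.5, -0.5, -0.3]
width: 0.0
```

Run:
```python
from wf import *
s=ctrl.read_state(); print(s['eef_pos'],s['tool_rot'],s['force'])
im,d,p=snap('wrist','w6'); cv2.imwrite('pics/w6b.png',cv2.resize(im,None,fx=1.5,fy=1.5))
wedge(im,d,p,(590,710,-100,75))
P=P3(d,p).reshape(-1,3);I=im.reshape(-1,3).astype(int)
t=(P[:,2]>89)&(P[:,2]<99)&(P[:,1]<-50)&(P[:,0]>610)
g=t&(I.max(1)<60)&(P[:,2]>93)&(P[:,1]>-118); print('guard',g.sum(),P[g].mean(0),cv2.minAreaRect(P[g][:,:2].astype(np.float32)))
im,d,p=snap('side','s6'); cv2.imwrite('pics/s6b.png',cv2.resize(im[110:290,180:340],None,fx=3.3,fy=3.3))
```

```text
[646.22839275   8.58830252 180.32629392] [-3.13869034  0.00603951 -0.03454162] [-0.51913712 -0.45135886 -0.27897756]
rect [640.3 -64.2] [59.3 40.3] 87.3 [[618.7999877929688, -92.9000015258789], [659.0999755859375, -94.80000305175781], [661.7999877929688, -35.599998474121094], [621.5999755859375, -33.70000076293945]] slope [-5.00000e-02  1.00100e-01  5.26347e+01] 2419 z 2.1710144212071896 19.757459150175862
guard 1646 [ 647.77908602 -100.49324735   94.66805663] ((647.2197875976562, -100.6404037475586), (29.24495506286621, 34.592159271240234), 81.3765640258789)
```

View pics/w6b.png

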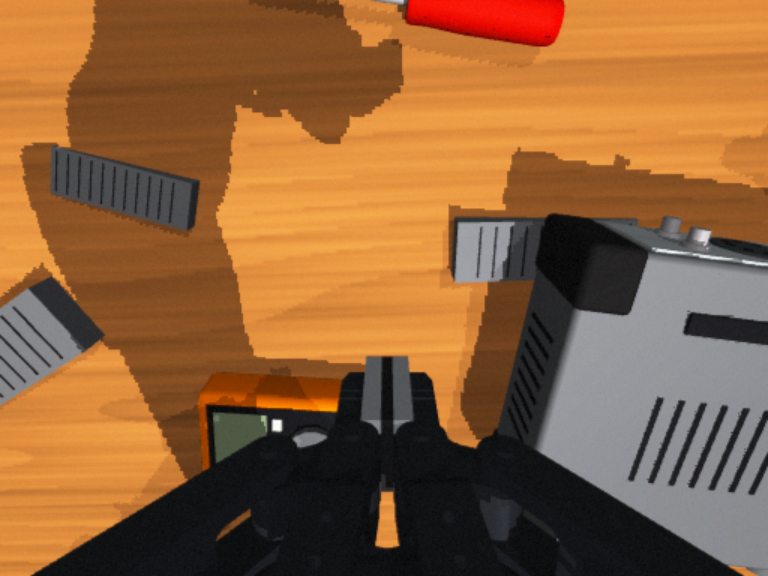

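View pics/s6b.png

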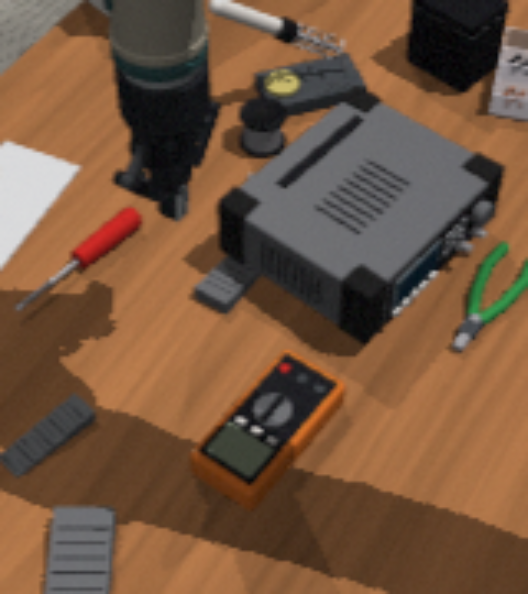

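>>> play_rows:
  slide:
    - [1, 40, 0]
    - [2, 80, 10]
    - [2.6, 111.6, 30]
    - [2.6, 111.6, 65]
    - [2.6, 111.6, 65]
  turn: [0.05, 0.1, 0.135, 0.135, 0.135]
  fingers: [0, 0, 0, 0, 0]

```text
clock: 12.9
eef_pos: [638.4, -102.3, 107.7]
tool_rot: [-3.141, 0.021, -0.17]
force: [-0.4, 0.8, 0.5]
width: -0.3
```

>>> play_rows:
  slide:
    - [0, 0, 0]
  turn: [0]
  fingers: [0]

```text
clock: 13.02
eef_pos: [638.8, -101.6, 107.8]
tool_rot: [-3.14, 0.021, -0.169]
force: [-0.1, 0.1, -0.4]
width: 0.0
```

```bash
python3 f.py 4;  python3 - <<'E'
from wf import *
im,d,p=snap('wrist','w7'); cv2.imwrite('pics/w7b.png',cv2.resize(im,None,fx=1.5,fy=1.5))
E
```

```text
t 13.225 F [-0.13  0.31  0.07] sd [0.32 0.34 0.41] T [-0.007 -0.007  0.001] P [ 638.79 -101.68  108.22] Psd [0.29 0.16 0.38] [-3.14   0.02  -0.169]
```

View pics/w7b.png

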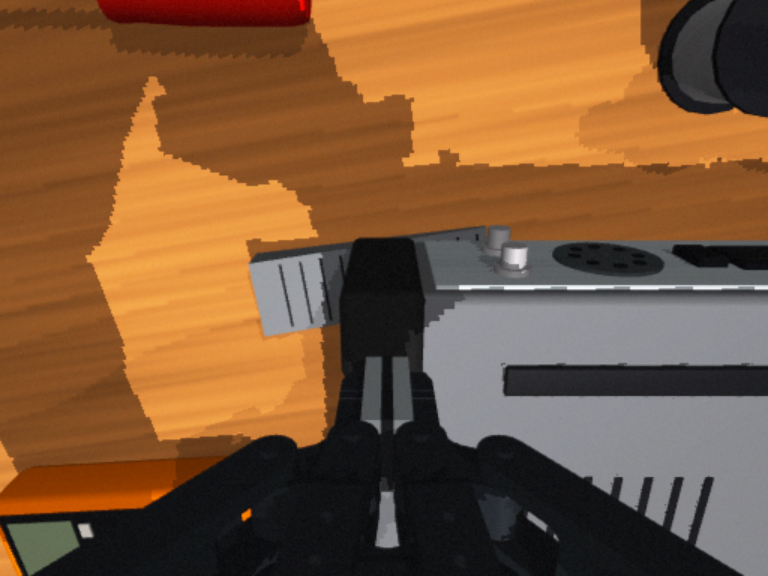

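>>> play_rows:
  slide:
    - [6.2, -0.7, 0]
    - [6.2, -0.7, 5]
    - [6.2, -0.7, 9]
    - [6.2, -0.7, 9]
  turn: [0, 0, 0, 0]
  fingers: [0, 0, 0, 0]

```text
clock: 13.78
eef_pos: [644.6, -102.3, 98.9]
tool_rot: [-3.141, 0.021, -0.17]
force: [0.5, 0.5, 0.2]
width: -0.3
```

>>> play_rows:
  slide:
    - [0, 0, 1]
    - [0, 0, 2]
  turn: [0, 0]
  fingers: [0, 0]

```text
clock: 14.02
eef_pos: [644.5, -102.3, 96.8]
tool_rot: [-3.141, 0.021, -0.17]
force: [-0.3, 0.6, -0.5]
width: 0.0
```

```bash
python3 f.py 3
```

```text
t 14.175 F [-0.2  -0.13 -0.14] sd [0.53 0.29 0.48] T [0.028 0.007 0.007] P [ 644.47 -102.28   96.77] Psd [0.05 0.02 0.07] [-3.141  0.021 -0.17 ]
```

>>> play_rows:
  slide:
    - [0, 0, 0.7]
    - [0, 0, 1.4]
  turn: [0, 0]
  fingers: [0, 0]

```text
clock: 14.42
eef_pos: [644.5, -102.3, 95.5]
tool_rot: [-3.141, 0.021, -0.17]
force: [0.6, 0.0, 0.4]
width: -0.0
```

>>> play_rows:
  slide:
    - [0, 0, 0.4]
    - [0, 0, 0.8]
  turn: [0, 0]
  fingers: [0, 0]

```text
clock: 14.68
eef_pos: [644.6, -102.2, 94.7]
tool_rot: [-3.14, 0.021, -0.17]
force: [0.2, 0.3, 2.1]
width: -0.1
```

```bash
python3 f.py 3
```

```text
t 14.825 F [-0.12 -0.56  0.81] sd [0.23 0.19 0.21] T [-0.006  0.038 -0.022] P [ 644.55 -102.26   94.76] Psd [0.01 0.   0.01] [-3.14   0.021 -0.17 ]
```

>>> play_rows:
  slide:
    - [0, 0, 0.4]
    - [0, 0, 0.8]
  turn: [0, 0]
  fingers: [0, 0]

```text
clock: 15.08
eef_pos: [644.7, -102.2, 94.5]
tool_rot: [-3.14, 0.021, -0.17]
force: [-1.2, 0.9, 5.1]
width: -0.0
```

```bash
python3 f.py 3
```

```text
t 15.225 F [-1.13  1.15  5.21] sd [0.3  0.32 0.36] T [0.093 0.245 0.022] P [ 644.69 -102.23   94.52] Psd [0.01 0.03 0.01] [-3.14   0.021 -0.17 ]
```

>>> play_rows:
  slide:
    - [0, 0, 0.7]
    - [0, 0, 0.95]
    - [0, 0, 0.95]
    - [0, 0, 0.95]
    - [0, 0, 0.95]
  turn: [0, 0, 0, 0, 0]
  fingers: [0, 0, 0, 0, 0]

```text
clock: 15.85
eef_pos: [644.8, -102.2, 94.4]
tool_rot: [-3.14, 0.02, -0.17]
force: [-2.3, 0.7, 7.0]
width: -0.3
```

```bash
python3 f.py 6;  python3 - <<'E'
from wf import *
im,d,p=snap('side','s8'); cv2.imwrite('pics/s8b.png',cv2.resize(im[110:290,180:340],None,fx=3.3,fy=3.3))
E
```

```text
t 16.15 F [-1.99  0.58  7.35] sd [0.54 0.53 0.54] T [ 0.12   0.398 -0.016] P [ 644.76 -102.21   94.4 ] Psd [0.01 0.02 0.01] [-3.14  0.02 -0.17]
```

View pics/s8b.png

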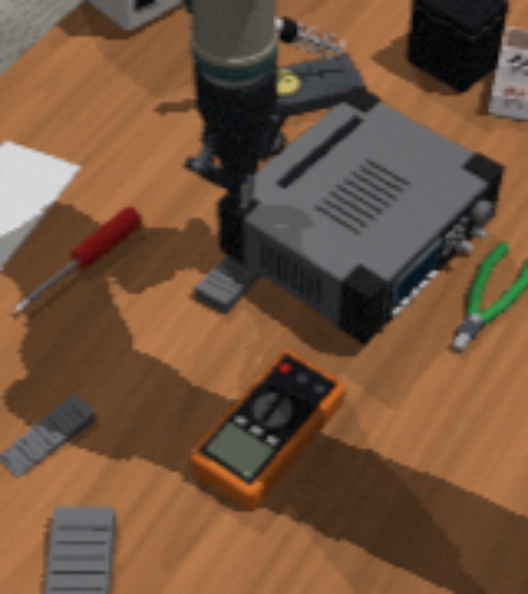

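>>> play_rows:
  slide:
    - [0, 0, -1]
    - [0, 0, -4]
    - [0, 0, -30]
    - [0, 0, -70]
  turn: [0, 0, 0, 0]
  fingers: [0, 0, 0, 0]

```text
clock: 16.7
eef_pos: [645.0, -102.3, 163.6]
tool_rot: [-3.14, 0.024, -0.17]
force: [0.6, 0.3, 0.8]
width: 0.2
```

>>> play_rows:
  slide:
    - [0, -55, 0]
    - [0, -112, 0]
    - [0, -112, 0]
  turn: [-0.06, -0.135, -0.135]
  fingers: [0, 0, 0]

```text
clock: 17.08
eef_pos: [664.4, 16.6, 163.3]
tool_rot: [-3.132, 0.023, -0.025]
force: [-0.3, -0.2, -0.7]
width: -0.2
```

```bash
python3 f.py 2;  python3 - <<'E'
from wf import *
im,d,p=snap('wrist','w9'); cv2.imwrite('pics/w9b.png',cv2.resize(im,None,fx=1.5,fy=1.5))
wedge(im,d,p,(590,710,-100,75))
P=P3(d,p).reshape(-1,3);I=im.reshape(-1,3).astype(int)
t=(P[:,2]>89)&(P[:,2]<99)&(P[:,1]<-50)&(P[:,0]>610)
g=t&(I.max(1)<60)&(P[:,2]>93)&(P[:,1]>-118); print('guard',g.sum(),P[g].mean(0),cv2.minAreaRect(P[g][:,:2].astype(np.float32)))
for t in ['s0','s8']:
    pass
im,d,p=snap('top','t9'); i0,d0,_=load('top0')
for nm,dd,ii in (('0',d0,i0),('9',d,im)):
    P=P3(dd,p).reshape(-1,3); I=ii.reshape(-1,3).astype(int); m=(P[:,2]>88)&(P[:,2]<100)&(I.max(1)>75)&(abs(P[:,0]-545)<110)&(abs(P[:,1]+185)<130)&(P[:,0]<640)&(P[:,1]<-110)
    X=P[m]; print(nm,m.sum(),X.mean(0),np.linalg.lstsq(np.c_[X[:,:2]-[550,-185],np.ones(len(X))],X[:,2],rcond=None)[0])
E
```

```text
t 17.175 F [-0.81 -1.15  0.4 ] sd [0.37 0.1  0.57] T [-0.045 -0.022  0.008] P [663.92  10.21 163.36] Psd [0.1  1.6  0.02] [-3.138  0.024 -0.033]
rect [642.7 -65.1] [60.8 46.1] 87.4 [[618.2999877929688, -94.5], [664.4000244140625, -96.5], [667.0999755859375, -35.79999923706055], [621.0999755859375, -33.70000076293945]] slope [-0.0611  0.0934 59.182 ] 2596 z 2.043590459638267 21.65207405973763
guard 1724 [ 647.87557071 -100.51218024   94.64981088] ((647.3089599609375, -100.94520568847656), (29.034391403198242, 34.7161750793457), 80.95325469970703)
0 2235 [ 558.30838146 -206.23952361   91.59877085] [-1.08006005e-03 -2.97632595e-04  9.16014228e+01]
9 2718 [ 543.55245408 -203.6153207    91.69701226] [-2.05411271e-03 -1.00634822e-03  9.16650348e+01]
```

View pics/w9b.png

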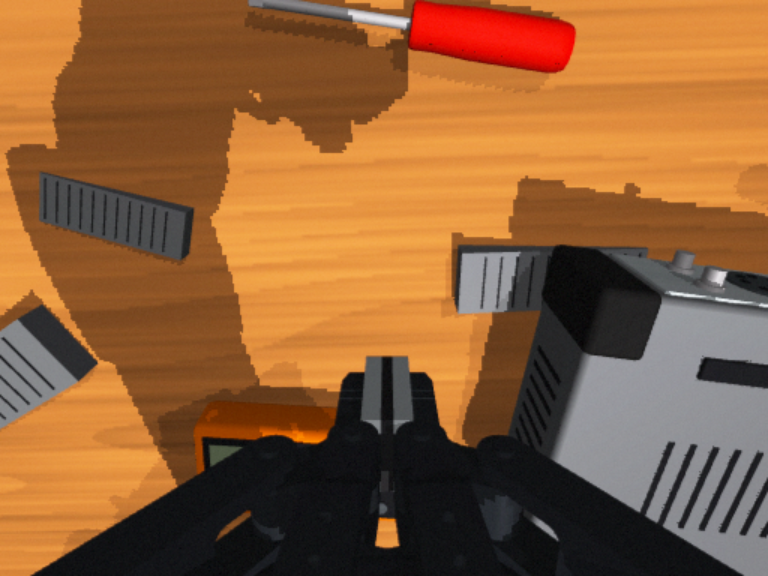

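The generator and wedge are where they were before the press. As a last check that the wedge bears, I'll nudge the heel lightly: a free wedge slides at 0.3 N, a bearing one resists.

>>> play_rows:
  slide:
    - [-20, 0, 30]
    - [-20, 0, 80]
    - [-20, 0, 130]
    - [-20, 0, 154]
    - [-20, 0, 154]
  turn: [0, 0, 0, 0, 0]
  fingers: [0, 0, 0, 0, 0]

```text
clock: 17.9
eef_pos: [638.2, 5.1, 8.1]
tool_rot: [-3.14, 0.028, -0.04]
force: [0.4, -0.3, 0.4]
width: -0.2
```

```bash
python3 f.py 4
```

```text
t 18.1 F [ 0.79 -0.19 -0.15] sd [0.26 0.41 0.68] T [-0.021 -0.036 -0.015] P [640.83   5.89  10.96] Psd [0.67 0.4  0.76] [-3.139  0.021 -0.038]
```

>>> play_rows:
  slide:
    - [2, 8, 3]
    - [2, 16, 3]
    - [2, 23, 3]
    - [2, 26, 3]
    - [2, 26, 3]
  turn: [0, 0, 0, 0, 0]
  fingers: [0, 0, 0, 0, 0]

```text
clock: 18.73
eef_pos: [642.3, -20.0, 8.6]
tool_rot: [-3.139, 0.021, -0.038]
force: [-0.5, 0.9, 0.6]
width: -0.3
```

```bash
python3 f.py 4
```

```text
t 18.925 F [-0.53  0.04 -0.15] sd [0.42 0.8  0.14] T [-0.003 -0.     0.004] P [642.4  -19.19   8.6 ] Psd [0.02 0.16 0.01] [-3.139  0.021 -0.037]
```

>>> play_rows:
  slide:
    - [0, 1.5, 0]
    - [0, 3.2, 0]
    - [0, 3.2, 0]
  turn: [0, 0, 0]
  fingers: [0, 0, 0]

```text
clock: 19.3
eef_pos: [642.3, -22.4, 8.6]
tool_rot: [-3.139, 0.021, -0.038]
force: [-0.1, -0.1, -0.0]
width: 0.3
```

```bash
python3 f.py 4
```

```text
t 19.5 F [-0.27  0.28  0.23] sd [0.17 0.33 0.32] T [-0.003 -0.049 -0.02 ] P [642.28 -22.3    8.58] Psd [0.01 0.02 0.01] [-3.139  0.021 -0.037]
```

>>> play_rows:
  slide:
    - [0, 0.4, 0]
    - [0, 0.8, 0]
    - [0, 0.8, 0]
  turn: [0, 0, 0]
  fingers: [0, 0, 0]

```text
clock: 19.88
eef_pos: [642.3, -22.6, 8.6]
tool_rot: [-3.138, 0.021, -0.037]
force: [-0.1, 1.9, 1.0]
width: 0.0
```

```bash
python3 f.py 5
```

```text
t 20.125 F [0.63 1.8  0.39] sd [0.31 0.32 0.26] T [ 0.27  -0.024 -0.017] P [642.28 -22.61   8.59] Psd [0.01 0.04 0.  ] [-3.138  0.021 -0.037]
```

It resists 1.8 N at the same spot (y -22.6), so it is held firmly. I'll back off and hand the job in.

>>> play_rows:
  slide:
    - [0, -1, 0]
    - [0, -5, 0]
    - [0, -15, 0]
    - [0, -30, -40]
    - [0, -40, -100]
  turn: [0, 0, 0, 0, 0]
  fingers: [0, 0, 0, 0, 0]

```text
clock: 20.75
eef_pos: [644.2, 18.8, 107.8]
tool_rot: [-3.138, 0.025, -0.036]
force: [1.0, 0.2, 0.4]
width: 0.1
```

>>> play_rows:
  slide:
    - [0, 0, -40]
    - [0, 0, -70]
    - [0, 0, -70]
    - [0, 0, -70]
  turn: [0, 0, 0, 0]
  fingers: [0, 0, 0, 0]

```text
clock: 21.25
eef_pos: [645.2, 19.1, 177.0]
tool_rot: [-3.138, 0.027, -0.035]
force: [-0.6, -1.2, 0.6]
width: -0.1
```

Run:
```python
from wf import *
im,d,p=snap('wrist','w10'); cv2.imwrite('pics/w10b.png',cv2.resize(im,None,fx=1.5,fy=1.5))
wedge(im,d,p,(590,661,-100,75))
P=P3(d,p).reshape(-1,3);I=im.reshape(-1,3).astype(int)
t=(P[:,2]>89)&(P[:,2]<99)&(P[:,1]<-50)&(P[:,0]>610)
g=t&(I.max(1)<60)&(P[:,2]>93)&(P[:,1]>-118); print('guard',g.sum(),P[g].mean(0))
ctrl.finish_job(); print(ctrl.read_state()['clock'])
```

```text
rect [640.2 -64.3] [59.5 40.4] 87.3 [[618.5999755859375, -93.0], [658.9000244140625, -95.0], [661.7999877929688, -35.5], [621.4000244140625, -33.599998474121094]] slope [-2.84000e-02  9.56000e-02  3.85211e+01] 2468 z 2.2854968782224887 20.36165683686346
guard 1691 [ 647.74271506 -100.47477792   94.67774403]
the job is handed in; nothing more can be done
the job is handed in; nothing more can be done
```

View pics/w10b.png

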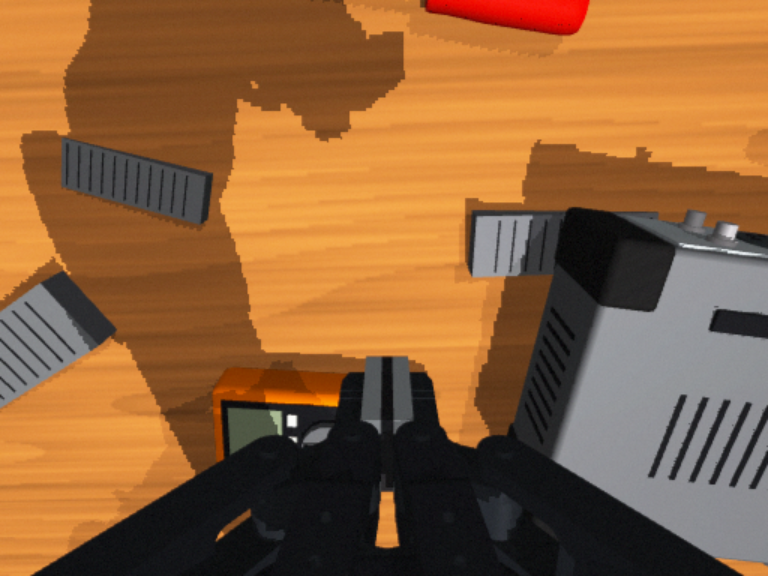

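The middle-sized wedge is seated under the broken foot, and I handed the job in at about 21 s; it gives no verdict.

- **Wedge:** I slid it about 27 mm sideways into line with the foot, then pushed it in heel-first until it resisted at about 3.5 N. That is a little over the 2 to 3 N needed and under the 5 N that would jack the corner.
- **Press test:** I pressed the corner guard straight down at about 7 N for over half a second. The fingertips sank only about 0.4 mm, so the generator did not rock.
- **Last checks:** After the press I nudged the heel again. It held 1.8 N without moving, so the wedge still bears on the foot. I measured the generator's tilt after the press, and it had changed by only about 0.001 rad. In the final picture its corner guard is within 1 mm of where it was before the press, and the wedge lies in line with the foot to about 1 mm. The arm is clear of everything.

The bearing force on the foot can only be inferred, since there is no direct reading. No check failed or disagreed. My first position estimate for the generator was about 7 mm out in x, probably because its front knobs skewed the fit. I corrected it from the wrist camera before touching the wedge.

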